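# Prop the slide-drying cabinet's door ajar on its stay

## Task

Prop the drying cabinet's glazed door open: swing its stay arm over by the black knob, push the door open with it, and drop the stay's fourth hole, counted from the door, over the peg on the cabinet's top, so that the stay lies fully down and holds the door when you let go. The peg can be clamped anywhere along its slot and is slim, so find it by feel, gently, without bearing hard on it. Leave everything standing around where it is.

Things in the scene. Friction and masses are not known exactly. Their poses are not given: they have to be found in the camera images.
- cabinet: white slide-drying cabinet, 270 deep (its x), 360 wide (its y), 200 tall, fixed to the bench; origin at the centre of its underside, z up. Its open front with the glazed door is its -x side, facing the robot more or less. The parts on its top can all be reached from above.
- hinge (a point): a point on the door's vertical hinge axis, level with the cabinet's top (143 in front of the cabinet's centre, 170 to its +y side); its axes are the cabinet's. The door is 260 wide and lower than the cabinet's top.
- door (a joint): door angle in rad: 0 shut (door along the cabinet's -y from the hinge), growing as its free edge swings out to the cabinet's -x (clockwise from above), stop at 1.1. A spring pulls it shut: 0.24 N m at 0 plus 0.6 N m per rad, so 3 to 4 N at the stay's pivot where it is to be held. Let go, it shuts. It starts shut.
- stay: stay arm: flat steel bar 24 wide, 5 thick, 0.2 kg. Origin on its pivot, mid-thickness; x along the bar to its tip (249), z up. Five holes of 10.5 diameter at x = 86, 118, 150, 182, 214. It swings freely about the pivot's vertical and its tip can be lifted (0 to 0.7 rad); it falls back to level, underside 6 above the cabinet's top. It starts so, swung to the peg's -y side.
- pivot (a point): the stay's pivot, on the door's top edge: 170 from the door's hinge axis, 8.5 above the cabinet's top. Moving the stay's tip moves the door through it: the knob's place seen from above fixes both bar and door.
- knob (a point): point to grip on the black upright knob near the stay's tip, 235 from the pivot along the bar: a cylinder of 16 diameter, 36 tall, 9 clear of the bar's top on a sprung stem; the point is on its axis, 12 below its top, 33 above the bar's top, 244 above the bench when the stay is level. Pressed down, the knob gives from 2 N on, 0.8 N per mm, up to 8 mm, then is solid; pulled up it is solid.
- hole4 (a point): centre of the fourth hole from the door (182 from the stay's pivot), on the bar's underside; moves with the stay. With this hole on the peg and the stay fully down, it is 6 above the cabinet's top; with the bar resting on the peg's top, 18.5 above.
- peg_plate: dark plate 66 x 36 x 3 fixed on the cabinet's top near its front; origin at the centre of its underside, x along its slot and the cabinet's x. A steel peg stands upright in the slot: 8 diameter, top 18.5 above the origin, flat top 6 across. It is clamped anywhere up to 13 either way along the plate's x axis; its place is not measured. Slim: it bends if borne on by over 22 N.
- slide_box: red and white slide box 82 x 34 x 26 standing on the cabinet's top; not part of the job; origin: centre of its underside.
- stain_jar: small capped jar, 38 across, 50 tall, standing on the cabinet's top; not part of the job; origin: centre of its underside.
- wash_bottle: white bottle, 68 across, 180 tall, on the bench; not part of the job; origin: centre of its underside.
- beaker: glass beaker, 76 across, 90 tall, on the bench; not part of the job; origin: centre of its underside.
- petri: clear dish, 90 across, 28 tall, on the bench; not part of the job; origin: centre of its underside.
- slide_carton: white and green carton 90 x 60 x 35, on the bench; not part of the job; origin: centre of its underside.
- spatula: spatula 180 long, lying on the bench; not part of the job; origin: centre of its underside.

How it is judged:
On the way, in this order (a step that is already met when the one before it is completed fails the run):
1. the door is pushed open by more than 0.2 rad (value of joint door above 0.2 rad), for 0.1 s.
2. the fourth hole is down over the peg (x of hole4 in the frame of peg_plate between -0.016 and 0.016 m and y of hole4 in the frame of peg_plate between -0.005 and 0.005 m and z of hole4 in the frame of peg_plate below 0.009 m), for 0.2 s.
At the end, for the whole second after the job is handed in: The stay's fourth hole is over the peg and fully down: the hole's centre within 16 mm of the plate's centre along the slot, within 5 mm across it, the bar's underside less than 9 mm above the plate's underside (6 when fully down); the door rests propped, open by more than 0.25 rad and still (all of step 2 and velocity of joint door between -0.03 and 0.03 rad/s and value of joint door above 0.25 rad); the robot touches nothing.
It fails at once if the stay bears on the peg with more than 22 N (contact force between stay and peg_plate above 22 N).
It fails at once if something standing around is moved by more than 15 mm (distance of any of slide_box, stain_jar, wash_bottle, beaker, petri, slide_carton, spatula from where it was at the start of the episode above 0.015 m).
It also fails if it takes over 54 s, if anything falls off the work surface, if the arm or the gripper's body presses on something with over 40 N, if the wrist force passes 120 N, or if a joint passes its speed limit or range.

## Robot

A 6-joint arm with a two-finger parallel gripper is mounted at the origin on the work surface. World frame = base frame: x ahead of the robot, y to its left, z up, the work surface at z = 0. Lengths are in m, angles in rad, forces in N, time in s.
With the tool pointing down it reaches from about 0.35 to 0.875 m from the base axis. Payload 4.2 kg.
Tool frame: the origin (TCP) lies on the front face of the gripper's body, between the roots of the fingers; the fingertips stand 70 mm ahead of it and the grasp point (between the pads) lies 51 mm ahead of it; y points along the fingers, x is the direction in which the jaws open and shut, and the axes are right-handed (so a half turn about y gives the same grasp; the last joint's range is limited). The gripper opens to 87 mm and grips with 3 to 60 N. Pads are 19 mm wide; open, the fingers measure 117 mm over their backs; the gripper's body (75 mm by 190 mm) begins 51 mm behind the grasp point.
Start: joints at [1.496, 0.385, 0.008, 0, -1.194, -0.259], TCP at [0.205, 0.59, 0.292] pointing down, gripper open.
Joint ranges: [-3.14, 3.14], [-1.21, 2.06], [-1.07, 1.41], [-3.16, 2.05], [-2.99, -0.16], [-3.1, 3.1]. Speed limits (rad/s): [2.79, 2.79, 3.14, 3.14, 3.14, 3.14].

## Interface

Orientations are given as a unit quaternion [x, y, z, w].
In Python, from station import arm, vision, close_job, nets gives the robot as it stands. The module is installed in compiled form; this text tells all that it offers.
- The arm moves only by the shell command python3 -m creep 'ROWS' [FORCE]. ROWS is JSON, a list of rows, each a list of 7 numbers: the turn, a rotation vector about the tool's x, y, z in degrees, then the shift along the tool's x, y, z in cm, then the gripper's target within -1 to 1 (shut at 1, half-way at 0, fully open at -1). A call has 1 to 8 rows; each row shifts and turns the pose as measured when the row begins, along the tool's axes as they then stand; what a row does not reach is not made up. A row lasts 1/12 s, in which the tool goes at most 41.7 mm and 7.16 degrees, less where a joint would pass 70% of its speed; a pose out of reach is approached as far as the arm can. A call with a gripper value outside its range is refused whole. The fingers move at their own pace and stop on an object; FORCE is the grip in N (left out, the last holds). Time passes only in rows, so rows that do not move let the fingers close. It gives the time, the measured TCP pose, the force and the opening at its end, in the units of the state.
- arm.state(): the state, without advancing time (a new reading comes with each control period).
- vision.snapshot(name): name is "scene" or "top"; returns the picture (384x512x3 uint8, red, green, blue); there is no depth.
- vision.get_calibration(name): a dict with "fx", "fy", "cx", "cy" (pixels), "k1" (the pictures are not rectified: a ray, as slopes to the right and down, at radius r is drawn at 1 + k1 r^2 times it, then the intrinsics apply), "T" (4x4, takes a point from camera to world coordinates). Camera axes: x right, y up, looking along -z (the intrinsics and any distortion apply to the point x, -y, -z); pixel columns grow to the right and rows downward; lengths in m; the calibration is good to about 2 mm. A picture is of the moment at which its call begins. get_calibration takes no time and is no camera call.
- close_job(): hands the job in, once; it reports no verdict.
Trained networks look in the newest picture that a camera, given by its name, has taken for a name from the list of things; names that differ only in an ending like _2 or _b are one class to them, and where a whole thing is asked for, a point or a joint stands for the part that bears it (a point fixed in the world has none). Each returns a list of dicts, best first, with "conf" (0 to 1); they miss things now and then, are a little off and sometimes report something else, mostly with a low value. They report only what shows in the picture. A call takes as long as a camera call.
- nets.outline_of(camera, query): "mask" (384x512 bool, what is visible of it) and "xy" ([column, row] in pixels, amid what is visible of it).
The state is a dict: "clock": time; "qpos": joint angles; "dq": joint speeds; "effort": joint torques, N m; "tcp_pos": TCP position; "tool_rot": TCP orientation; "force": force on the tool from outside, world axes, zero at the start; "ft_torque": the same for the moment, N m; "opening": finger opening in m.
Only numpy, scipy, OpenCV 4.12 (cv2) and the standard library are available. Lean on these libraries where they do the work, as an engineer would, in place of code of your own. Each camera call takes 0.05 s, during which the arm holds its last target.

## Working session

There is one attempt and no reset: what is moved stays moved. The work goes in short steps, Python scripts to look and compute and a shell command to move; the robot and the scene stay as the last step left them, time stands still between calls to the robot, and variables do not carry over. Pictures are saved under pics/ and viewed, and the job is handed in when it is done.

```bash
ls; mkdir -p pics; python3 - <<'E'
from station import arm, vision, nets
import cv2,numpy as np
print(arm.state())
for n in("scene","top"):
    im=vision.snapshot(n); cv2.imwrite(f"pics/{n}0.png",im[:,:,::-1]); c=vision.get_calibration(n); print(n,c)
    for q in ["cabinet","stay","knob","peg_plate","slide_box","stain_jar","door","wash_bottle","beaker"]:
        r=nets.outline_of(n,q); print(q,[(round(d['conf'],2),d['xy'],int(d['mask'].sum())) for d in r[:2]])
E
```

```text
pics
{'clock': 0.0, 'qpos': array([ 1.49560087e+00,  3.85585000e-01,  6.59562208e-03, -5.14419315e-04,
       -1.19403416e+00, -2.58575707e-01]), 'dq': array([ 7.54608262e-05,  1.28895906e-03,  2.74393195e-04, -2.11040608e-04,
        4.42876043e-04, -2.22438864e-04]), 'effort': array([ 1.71713136e-04, -3.90667033e+01,  1.87407786e+01,  4.21971112e+00,
        1.09505426e-02, -2.02467354e-04]), 'tcp_pos': array([0.2045935 , 0.59006797, 0.29112818]), 'tool_rot': array([ 0.41057596, -0.57565062,  0.57664534, -0.40930905]), 'force': array([-0.31983   ,  0.49879532, -0.50726335]), 'ft_torque': array([ 0.03412288, -0.02896544,  0.03732049]), 'opening': 0.08692684152274625}
scene {'fx': 371.4968047422678, 'fy': 371.4968047422678, 'cx': 251.957963927455, 'cy': 190.4127820634223, 'k1': -0.04814504023585548, 'T': array([[ 0.79746257, -0.44016722,  0.4126818 ,  0.88683929],
       [ 0.6032901 ,  0.59270644, -0.53361047, -0.5579925 ],
       [-0.00972133,  0.67450122,  0.73820972,  0.94907725],
       [ 0.        ,  0.        ,  0.        ,  1.        ]])}
cabinet [(0.77, [273.9, 216.3], 13817)
[... 395 characters left out ...]
rray([[ 0.02259074,  0.99667563, -0.07827733,  0.38962296],
       [-0.99951587,  0.02419173,  0.01956503,  0.01723808],
       [ 0.02139365,  0.07779745,  0.99673962,  1.23397699],
       [ 0.        ,  0.        ,  0.        ,  1.        ]])}
cabinet [(0.54, [368.6, 249.3], 709)]
stay [(0.78, [281.9, 175.2], 827), (0.35, [192.0, 156.1], 424)]
knob [(0.6, [304.6, 137.7], 11)]
peg_plate [(0.88, [245.5, 182.9], 327)]
slide_box [(0.74, [190.3, 157.9], 442), (0.49, [114.9, 210.6], 630)]
stain_jar [(0.5, [223.6, 135.9], 188)]
door [(0.91, [276.2, 198.0], 1292), (0.33, [243.0, 182.9], 297)]
wash_bottle [(0.82, [111.2, 150.1], 740), (0.73, [281.8, 179.0], 820)]
beaker [(0.87, [408.5, 213.1], 640)]
```

```bash
python3 - <<'E'
import cv2
for n in("scene","top"):
    im=cv2.imread(f"pics/{n}0.png"); cv2.imwrite(f"pics/{n}0b.png",cv2.resize(im,(800,600),interpolation=cv2.INTER_CUBIC))
im=cv2.imread("pics/top0.png")[100:280,150:390]; cv2.imwrite("pics/top0c.png",cv2.resize(im,None,fx=3.3,fy=3.3,interpolation=cv2.INTER_CUBIC))
E
```

```text
(no output)
```

View pics/scene0b.png

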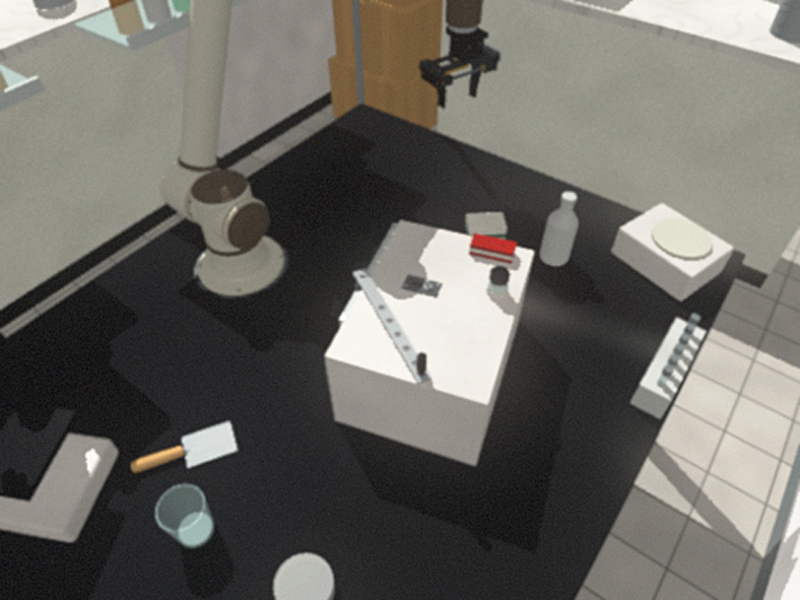

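View pics/top0c.png

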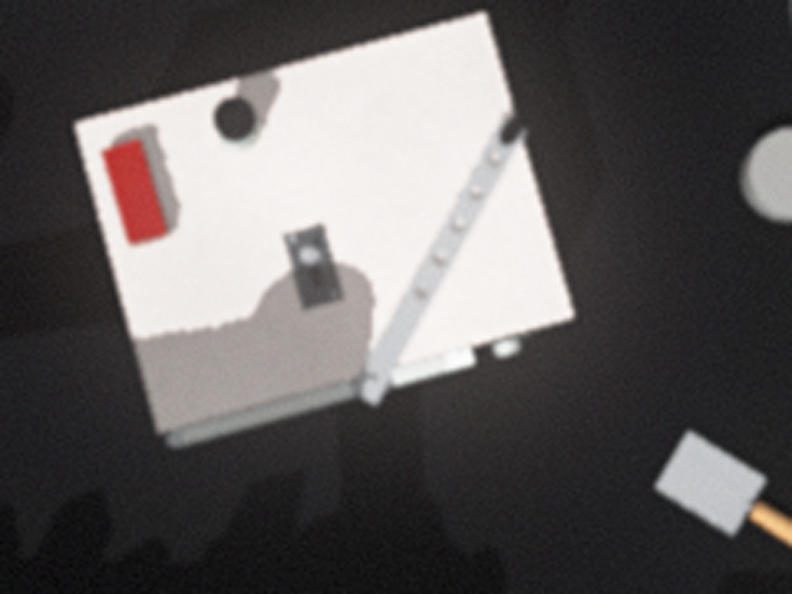

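```bash
python3 - <<'E'
import cv2
im=cv2.imread("pics/top0.png")
def crop(im,x0,y0,w,h,f,name):
    c=cv2.resize(im[y0:y0+h,x0:x0+w],None,fx=f,fy=f,interpolation=cv2.INTER_CUBIC)
    for i in range(0,w,10): cv2.putText(c,str(x0+i),(i*f,8),0,.3,(0,0,255),1); cv2.line(c,(int(i*f),10),(int(i*f),14),(0,0,255),1)
    for i in range(0,h,10): cv2.putText(c,str(y0+i),(0,i*f+4),0,.3,(0,0,255),1)
    cv2.imwrite(name,c)
crop(im,225,160,40,40,15,"pics/plate_top.png")
crop(im,255,130,60,100,6,"pics/stay_top.png")
im=cv2.imread("pics/scene0.png")
crop(im,245,160,50,40,15,"pics/plate_sc.png")
crop(im,200,130,150,170,4-1,"pics/cab_sc.png")
E
```

```text
(no output)
```

View pics/plate_top.png

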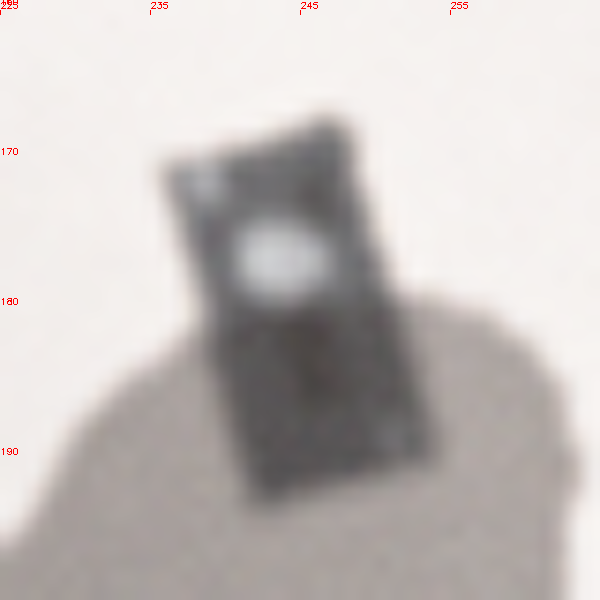

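View pics/stay_top.png

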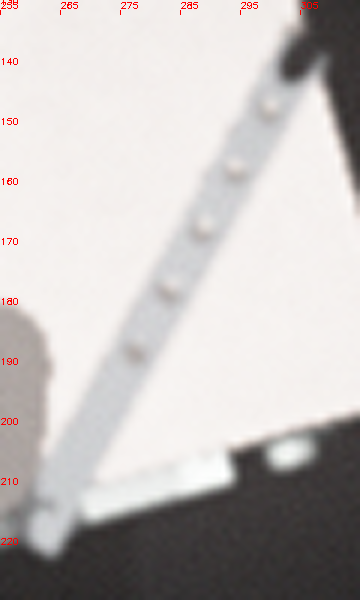

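View pics/plate_sc.png

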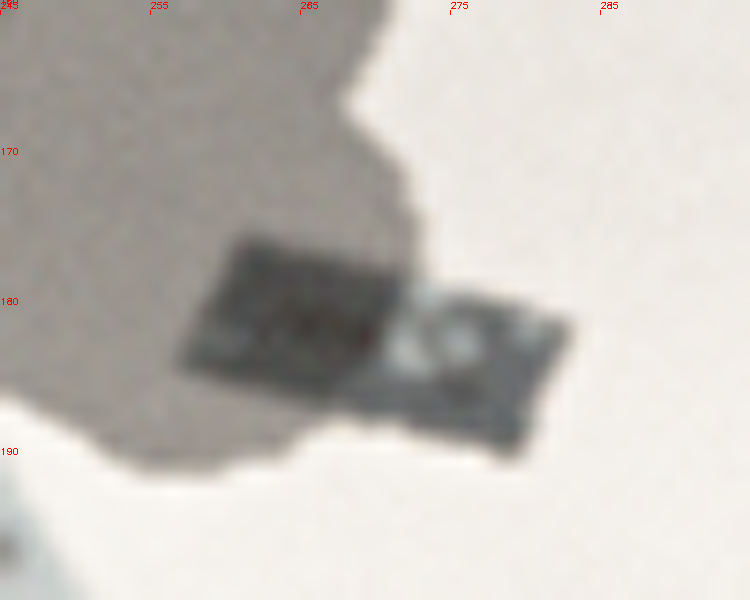

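View pics/cab_sc.png

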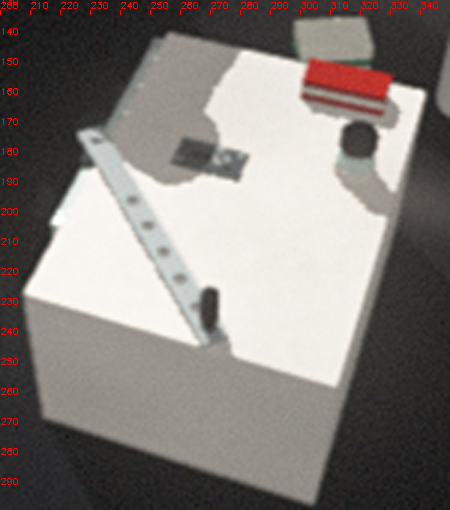

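```bash
cat > h.py <<'E'
import numpy as np,cv2
from station import arm,vision,nets
C={n:vision.get_calibration(n) for n in("scene","top")}
def proj(n,P):
    c=C[n];T=c["T"];P=np.atleast_2d(P);q=(P-T[:3,3])@T[:3,:3]
    a=q[:,0]/-q[:,2];b=-q[:,1]/-q[:,2];s=1+c["k1"]*(a*a+b*b)
    return np.c_[c["fx"]*a*s+c["cx"],c["fy"]*b*s+c["cy"]]
def ray(n,uv,z):
    from scipy.optimize import fsolve
    c=C[n];T=c["T"]
    f=lambda xy:(proj(n,[xy[0],xy[1],z])-np.array(uv))[0]
    return fsolve(f,[.5,0.])
E
python3 - <<'E'
from h import *
from scipy.optimize import least_squares
t=cv2.imread("pics/top0.png");s=cv2.imread("pics/scene0.png")
ct=np.array([[77,122],[488,12],[575,318],[160,433]])/3.3+[149.65,99.65]
cs=np.array([[425,92],[337,386],[24,292],[168,33]])/3.+[199.67,129.67]
def sub(im,c,w=4):
    g=cv2.cvtColor(im,cv2.COLOR_BGR2GRAY)
    return cv2.cornerSubPix(g,c.astype(np.float32).reshape(-1,1,2).copy(),(w,w),(-1,-1),(cv2.TERM_CRITERIA_EPS+cv2.TERM_CRITERIA_MAX_ITER,50,.01)).reshape(-1,2)
ct2=sub(t,ct);cs2=sub(s,cs);print(ct.round(1).tolist(),ct2.round(1).tolist());print(cs.round(1).tolist(),cs2.round(1).tolist())
# top corners order: (+x,+y),(+x,-y),(-x,-y),(-x,+y)
L=np.array([[.135,.18],[.135,-.18],[-.135,-.18],[-.135,.18]])
def W(p,L,z): 
    c,sn=np.cos(p[2]),np.sin(p[2]);return np.c_[p[0]+c*L[:,0]-sn*L[:,1],p[1]+sn*L[:,0]+c*L[:,1],np.full(len(L),z)]
for nm,use in(("both",(1,1)),("top",(1,0)),("sc",(0,1))):
    f=lambda p:np.r_[use[0]*(proj("top",W(p,L,.2))-ct2).ravel()*1,use[1]*(proj("scene",W(p,L,.2))-cs2).ravel()]
    r=least_squares(f,[.4,0,-.2],loss="soft_l1");print(nm,r.x.round(4),np.round(r.fun,1))
# plate
pt=np.array([[163,165],[335,112],[437,460],[258,505]])/15.+[224.53,159.53]
ps=np.array([[572,325],[518,460],[180,365],[240,240]])/15.+[244.53,159.53]
Lp=np.array([[.033,.018],[.033,-.018],[-.033,-.018],[-.033,.018]])
for use in((1,1),(1,0),(0,1)):
    f=lambda p:np.r_[use[0]*(proj("top",W(p,Lp,.203))-pt).ravel()*1,use[1]*(proj("scene",W(p,Lp,.203))-ps).ravel()]
    q=least_squares(f,[.4,0,-.2]);print("plate",q.x.round(4),np.round(q.fun,1))
# holes
ho=np.array([[136,353],[170,290],[204,228],[238,168],[271,106]])/6.+[254.6,129.6]
H=np.array([ray("top",h,.211) for h in ho]);print(H.round(4))
xs=np.array([86,118,150,182,214])/1000
A=np.c_[np.ones(5),xs];co=np.linalg.lstsq(A,H,rcond=None)[0];print("pivot,dir",co,np.linalg.norm(co[1]),(A@co-H).round(4))
for z in(.203,.208,.2185):
    print("blob",z,ray("top",[243.4,177.0],z))
print("pegtop scene?",ray("scene",np.array([460,338])/15+[244.53,159.53],.2185))
print("knobs",ray("scene",np.array([209,292])/3+[199.67,129.67],.256),ray("top",[304.6,137.7],.25))
E
```

```text
[[173.0, 136.6], [297.5, 103.3], [323.9, 196.0], [198.1, 230.9]] [[172.0, 137.0], [296.5, 102.9000015258789], [323.70001220703125, 195.60000610351562], [197.39999389648438, 230.3000030517578]]
[[341.3, 160.3], [312.0, 258.3], [207.7, 227.0], [255.7, 140.7]] [[342.1000061035156, 160.3000030517578], [314.1000061035156, 257.29998779296875], [207.10000610351562, 226.6999969482422], [256.29998779296875, 140.3000030517578]]
both [0.5314 0.0275 0.2961] [-0.1 -0.5 -0.5  0.2 -0.7 -0.4 -0.4  0.3 -0.2 -0.4 -1.5  1.7  0.3  1.
 -0.4 -0.2]
top [0.5311 0.0263 0.2965] [ 0.3 -0.4 -0.1  0.3 -0.3 -0.3  0.1  0.4 -0.  -0.  -0.   0.  -0.   0.
 -0.  -0. ]
sc [0.5311 0.0303 0.2979] [-0.  -0.  -0.   0.  -0.  -0.  -0.   0.   0.1 -1.  -0.9  0.8  1.   0.3
 -0.1 -0.6]
plate [0.4911 0.0342 0.2972] [-0.4 -0.1  0.7 -0.1  0.3 -0.3 -0.3  0.2  0.2 -0.3 -0.  -0.3 -0.3  0.2
 -0.  -0.2]
plate [0.4908 0.0344 0.3019] [-0.5  0.   0.6  0.   0.3 -0.3 -0.3  0.3  0.  -0.  -0.  -0.  -0.   0.
 -0.  -0. ]
plate [0.4914 0.0339 0.2902] [-0.  -0.   0.  -0.   0.  -0.  -0.   0.   0.3 -0.  -0.  -0.1 -0.3  0.2
  0.1 -0.1]
[[ 0.4696 -0.0561]
 [ 0.4989 -0.0712]
 [ 0.5278 -0.0863]
 [ 0.556  -0.1015]
 [ 0.5852 -0.1163]]
pivot,dir [[ 0.39235954 -0.01568972]
 [ 0.90084595 -0.47056402]] 1.0163434067515416 [[ 0.0002 -0.    ]
 [-0.0002 -0.    ]
 [-0.0003  0.    ]
 [ 0.0003  0.0001]
 [-0.0001 -0.0001]]
blob 0.203 [0.49959016 0.03737376]
blob 0.208 [0.49905685 0.03727611]
blob 0.2185 [0.49793688 0.03707104]
pegtop scene? [0.51059301 0.03228106]
knobs [ 0.60106845 -0.12462509] [ 0.60387229 -0.12375448]
```

```bash
cat >> h.py <<'E'
from scipy.spatial.transform import Rotation as Ro
from scipy.optimize import brentq
CAB=np.array([.5312,.0272]);YAW=.2968;PL=np.array([.4911,.0342])
R2=np.array([[np.cos(YAW),-np.sin(YAW)],[np.sin(YAW),np.cos(YAW)]])
HI=CAB+R2@[-.143,.170]
piv=lambda th:HI+R2@(.170*np.array([-np.sin(th),-np.cos(th)]))
def goal(xp,yp=0,h=.182):   # knob pos for hole4 at plate (xp,yp)
    P=PL+R2@[xp,yp];th=brentq(lambda t:np.linalg.norm(piv(t)-P)-h,0,1.0);d=(P-piv(th))/h
    return th,d,piv(th)+.235*d
def fk(k):                  # knob -> door, dir, hole4 in plate frame
    g=lambda t:np.linalg.norm(piv(t)-k)-.235
    th=brentq(g,-.1,1.1);d=(k-piv(th))/.235
    return th,np.arctan2(d[1],d[0]),R2.T@(piv(th)+.182*d-PL)
def st():
    s=arm.state();R=Ro.from_quat(s["tool_rot"]).as_matrix();return s,R,s["tcp_pos"]+.051*R[:,1]
E
python3 - <<'E'
from h import *
s,R,g=st();print(R.round(3),g)
for xp in(0,.004,.008,.012):
    th,d,k=goal(xp);print(xp,th,np.degrees(np.arctan2(d[1],d[0])),k,piv(th))
print("piv0",piv(0))
for xp in np.arange(0,.0131,.002):
  P=[*(PL+R2@[xp,0])]
  print(xp,[(proj(n,[P+[z]])[0]).round(1).tolist() for n in("top","scene") for z in(.205,.2185)])
print("blob scene lobes",np.array([[405,345],[460,338]])/15+[244.53,159.53])
print("jar",ray("top",[223.6,135.9],.25),"box",ray("top",[190.3,157.9],.226))
# plan: knob path
E
```

```text
[[-0.328 -0.     0.945]
 [-0.945 -0.    -0.328]
 [ 0.    -1.    -0.   ]] [0.20475051 0.59047494 0.24125352]
0 0.4588605930262892 17.268719039844918 [0.54171092 0.04993324] [ 0.31730401 -0.01982735]
0.004 0.43265861347177315 17.873317098122566 [0.54536719 0.05163626] [ 0.3217089 -0.0204884]
0.008 0.40665963640977376 18.440348513170232 [0.54902885 0.0533045 ] [ 0.32609528 -0.02103003]
0.012 0.38086157132698173 18.97027906357081 [0.55269676 0.05493865] [ 0.33046023 -0.02145459]
piv0 [ 0.39445235 -0.01462201]
0.0 [[244.5, 180.0], [244.4, 179.5], [269.6, 182.0], [269.7, 178.6]]
0.002 [[244.3, 179.3], [244.2, 178.8], [270.3, 182.2], [270.4, 178.8]]
0.004 [[244.1, 178.6], [244.0, 178.1], [271.0, 182.3], [271.1, 178.9]]
0.006 [[243.9, 177.9], [243.8, 177.4], [271.7, 182.5], [271.8, 179.1]]
0.008 [[243.7, 177.2], [243.6, 176.7], [272.4, 182.7], [272.5, 179.3]]
0.01 [[243.5, 176.5], [243.4, 176.0], [273.1, 182.9], [273.2, 179.5]]
0.012 [[243.3, 175.8], [243.2, 175.3], [273.7, 183.0], [273.9, 179.6]]
blob scene lobes [[271.53       182.53      ]
 [275.19666667 182.06333333]]
jar [0.60284955 0.09174629] box [0.54540961 0.18151233]
```

```bash
python3 -m creep '[[0,0,0,1.5,-3,1.5,-1],[0,0,0,2,-2,2.5,-1],[0,0,0,2.5,-1,2.8,-1],[0,0,0,2.5,-1,2.8,-1],[0,0,0,2.5,0,2.8,-1],[0,0,0,2.5,0,2.8,-1],[0,0,0,2.5,0,2.8,-1],[0,0,0,2.5,0,2.8,-1]]' 20
```

```text
clock: 1.67
tcp_pos: [0.3429, 0.3443, 0.3644]
tool_rot: [0.413, -0.573, 0.575, -0.414]
force: [0.3, -0.3, 0.3]
opening: 0.0869
```

```bash
python3 -m creep '[[0,0,0,2.6,0,2.9,-1],[0,0,0,2.6,0,2.9,-1],[0,0,0,2.6,0,2.9,-1],[0,0,0,2.6,0,2.9,-1],[0,0,0,2.6,0,2.9,-1],[0,0,0,2.6,0,2.9,-1],[0,0,0,2.6,0,2.9,-1],[0,0,0,2.6,0,2.9,-1]]'
python3 - <<'E'
from h import *
s,R,g=st();print(R.round(3),s["tcp_pos"]);print(R.T@(np.array([.603,-.1256,.36])-s["tcp_pos"])*100)
E
```

```text
clock: 2.33
tcp_pos: [0.501, 0.0586, 0.3687]
tool_rot: [0.411, -0.572, 0.573, -0.419]
force: [1.8, 0.2, 0.1]
opening: 0.0869
[[-0.312  0.01   0.95 ]
 [-0.95   0.005 -0.312]
 [-0.008 -1.     0.008]] [0.50098609 0.05863659 0.3687291 ]
[14.32226662  0.87874061 15.43897915]
```

```bash
python3 -m creep '[[0,0,0,2.6,0,2.9,-1],[0,0,0,2.6,0,2.9,-1],[0,0,0,2.6,0,2.9,-1],[0,0,0,2.6,0,2.7,-1],[0,5,0,1.8,0,1.8,-1],[0,4.5,0,0,0,0,-1],[0,0,0,0,0,0,-1]]'
python3 - <<'E'
from h import *
s,R,g=st();print(R.round(3),s["tcp_pos"]);print(R.T@(np.array([.603,-.1256,.36])-s["tcp_pos"])*100)
im=vision.snapshot("scene");cv2.imwrite("pics/s1.png",cv2.resize(im[100:300,150:400,::-1],None,fx=3,fy=3))
im=vision.snapshot("top");cv2.imwrite("pics/t1.png",cv2.resize(im[60:260,200:400,::-1],None,fx=3,fy=3))
E
```

```text
clock: 2.92
tcp_pos: [0.5936, -0.1155, 0.368]
tool_rot: [0.356, -0.607, 0.609, -0.365]
force: [-0.3, 0.4, -0.3]
opening: 0.0868
[[-0.48   0.012  0.877]
 [-0.877  0.004 -0.48 ]
 [-0.01  -1.     0.008]] [ 0.59356841 -0.1155219   0.36804438]
[0.43940195 0.81090715 1.30449438]
```

View pics/s1.png

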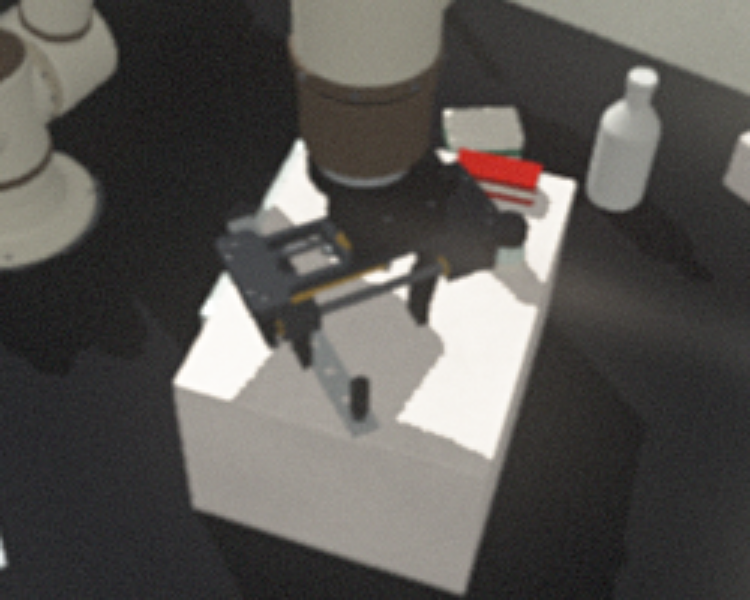

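```bash
python3 -m creep '[[0,0,0,0.5,0,1.3,-1],[0,0,0,0,1,0,-1],[-0.5,-1,0,0,1,0,-1],[0,0,0,0,0,0,-1]]'
python3 - <<'E'
from h import *
s,R,g=st();print(R.round(3),g);print(R.T@(np.array([.603,-.1256,.244])-g)*100)
E
```

```text
clock: 3.35
tcp_pos: [0.6012, -0.1212, 0.3481]
tool_rot: [-0.368, 0.604, -0.6, 0.375]
force: [-0.5, -0.8, -0.5]
opening: 0.0868
[[-0.448  0.005  0.894]
 [-0.894  0.01  -0.448]
 [-0.011 -1.    -0.   ]] [ 0.60149877 -0.12071201  0.29715308]
[0.43006997 5.31070426 0.35414507]
```

```bash
python3 -m creep '[[0,-1,0,0.4,2,0.35,-1],[0,0,0,0,1.5,0,-1],[0,0,0,0.1,1,0,-1],[0,0,0,0,0.8,0,-1],[0,0,0,0,0,0,-1]]'
python3 - <<'E'
from h import *
s,R,g=st();print(R.round(3),g,s["force"]);print(R.T@(np.array([.603,-.1256,.244])-g)*100)
im=vision.snapshot("scene");cv2.imwrite("pics/s2.png",cv2.resize(im[150:300,200:350,::-1],None,fx=4,fy=4,interpolation=2))
E
```

```text
clock: 3.77
tcp_pos: [0.6008, -0.1229, 0.2932]
tool_rot: [-0.376, 0.599, -0.594, 0.383]
force: [-0.2, -0.2, 0.3]
opening: 0.0871
[[-0.424  0.005  0.906]
 [-0.906  0.011 -0.424]
 [-0.012 -1.    -0.   ]] [ 0.60105687 -0.12231724  0.24216739] [-0.23526936 -0.15204998  0.27396515]
[ 0.2128582  -0.18580983  0.3150763 ]
```

View pics/s2.png

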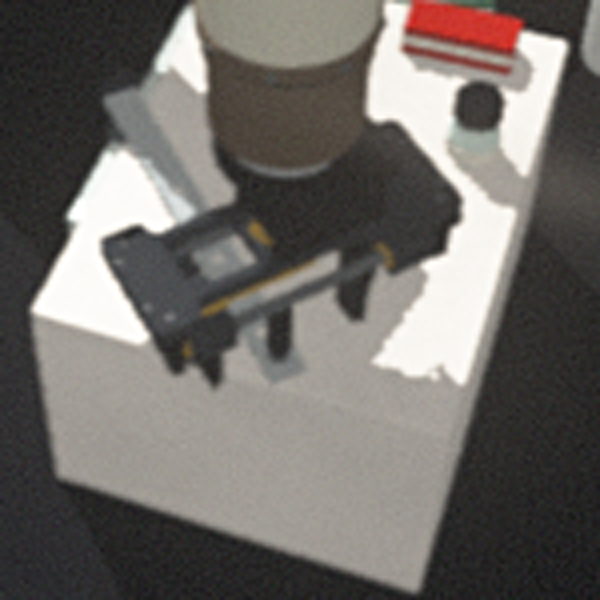

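```bash
python3 -m creep '[[0,1,0,0.1,-0.1,0.4,1],[0,0,0,0,0,0,1],[0,0,0,0,0,0,1],[0,0,0,0,0,0,1],[0,0,0,0,0,0,1],[0,0,0,0,0,0,1]]' 25
python3 - <<'E'
from h import *
s,R,g=st();print(R.round(3),g,s["force"],s["opening"]);
try: print(fk(g[:2]))
except Exception as e:print(e)
print(np.linalg.norm(g[:2]-piv(0)))
E
```

```text
clock: 4.32
tcp_pos: [0.6063, -0.1258, 0.2994]
tool_rot: [-0.368, 0.6, -0.6, 0.38]
force: [0.9, -0.1, 0.2]
opening: 0.0549
[[-0.44   0.014  0.898]
 [-0.898  0.009 -0.44 ]
 [-0.014 -1.     0.008]] [ 0.60696711 -0.125274    0.24841685] [ 0.87387066 -0.11095141  0.1995876 ] 0.05487138482338887
(-0.03906926743815162, np.float64(-0.5002570774873348), array([ 0.02712387, -0.148477  ]))
0.23959629266803292
```

```bash
python3 -m creep '[[0,0,0,0,0.4,-0.4,1],[0,0,0,0,0,0,1],[0,0,0,0,0,0,1],[0,0,0,0,0,0,1],[0,0,0,0,0,0,1],[0,0,0,0,0,0,1],[0,0,0,0,0,0,1],[0,0,0,0,0,0,1]]' 25
python3 - <<'E'
from h import *
s,R,g=st();print(R.round(3),g,s["force"],s["opening"]);
print(np.linalg.norm(g[:2]-piv(0)))
E
```

```text
clock: 4.98
tcp_pos: [0.602, -0.1238, 0.2952]
tool_rot: [-0.368, 0.6, -0.6, 0.38]
force: [0.3, -0.7, 0.6]
opening: 0.0148
[[-0.44   0.014  0.898]
 [-0.898  0.009 -0.44 ]
 [-0.014 -1.     0.008]] [ 0.60273805 -0.12333695  0.24420694] [ 0.32297885 -0.70309924  0.59036141] 0.014764156722745295
0.23495078077453893
```

```bash
cat >> h.py <<'E'
def tgt(th,phi,a,press=0.):
    """TCP pos, R for door th, bar heading phi, bar tilt a"""
    b=np.array([np.cos(phi),np.sin(phi),0]);u=np.array([0,0,1.])
    zt=np.cos(a)*b+np.sin(a)*u; up=-np.sin(a)*b+np.cos(a)*u
    p=np.r_[piv(th),.2085]+.235*zt+(.0865-press)*up
    yt=-up; return p,np.c_[np.cross(yt,zt),yt,zt]
def rel(th,phi,a,press=0.):
    s=arm.state();R=Ro.from_quat(s["tool_rot"]).as_matrix();p,Q=tgt(th,phi,a,press)
    return np.r_[Ro.from_matrix(R.T@Q).as_rotvec(degrees=True),R.T@(p-s["tcp_pos"])*100].round(2)
E
python3 - <<'E'
from h import *
print(rel(0,np.radians(-27.7),0),rel(0,np.radians(-27.7),.06),rel(0.0,np.radians(-27.7),.12))
E
```

```text
[-0.45  1.6  -0.82 -0.02  0.02  0.04] [ 2.99  1.58 -0.87 -0.05 -1.38 -0.51] [ 6.42  1.55 -0.92 -0.09 -2.74 -1.14]
```

```bash
python3 -m creep '[[1.6,0,0,0,-0.7,-0.25,1],[1.6,0,0,0,-0.7,-0.25,1],[1.6,0,0,0,-0.7,-0.25,1],[1.6,0,0,0,-0.7,-0.25,1],[0,0,0,0,0,0,1]]'
python3 - <<'E'
from h import *
s,R,g=st();print(s["tcp_pos"],s["force"],s["opening"])
print(rel(0,np.radians(-27.7),.12),rel(0.1,np.radians(-20),.12))
E
```

```text
clock: 5.4
tcp_pos: [0.5904, -0.1188, 0.3245]
tool_rot: [0.345, -0.562, 0.635, -0.402]
force: [1.3, 0.2, -1.1]
opening: 0.0151
[ 0.5904203  -0.11884074  0.32449397] [ 1.32002003  0.17773485 -1.07154334] 0.015111892595561043
[-0.57  1.48 -0.99 -0.11  0.21  0.08] [-0.62 -6.16 -0.03 -2.01  0.05 -1.33]
```

```bash
python3 - <<'E'
from h import *
N=12;T=np.linspace(0,.44,N+1);F=np.radians(np.linspace(-27,15,N+1))
for i in range(N):
    p,Q=tgt(T[i],F[i],.12);p2,Q2=tgt(T[i+1],F[i+1],.12)
    print(Ro.from_matrix(Q.T@Q2).as_rotvec(degrees=True).round(2),(Q.T@(p2-p)*100).round(2), (R2.T@(p2[:2]-PL)).round(3))
E
```

```text
[-0.   -3.47  0.42] [-0.94 -0.06 -0.49] [ 0.057 -0.163]
[ 0.   -3.47  0.42] [-0.98 -0.06 -0.53] [ 0.059 -0.152]
[-0.   -3.47  0.42] [-1.03 -0.07 -0.57] [ 0.061 -0.14 ]
[ 0.   -3.47  0.42] [-1.09 -0.07 -0.6 ] [ 0.062 -0.128]
[-0.   -3.47  0.42] [-1.14 -0.07 -0.62] [ 0.062 -0.115]
[ 0.   -3.47  0.42] [-1.2  -0.08 -0.64] [ 0.061 -0.101]
[-0.   -3.47  0.42] [-1.26 -0.08 -0.65] [ 0.06  -0.087]
[ 0.   -3.47  0.42] [-1.32 -0.08 -0.66] [ 0.058 -0.073]
[-0.   -3.47  0.42] [-1.38 -0.08 -0.66] [ 0.056 -0.058]
[ 0.   -3.47  0.42] [-1.44 -0.08 -0.65] [ 0.053 -0.042]
[ 0.   -3.47  0.42] [-1.5  -0.08 -0.64] [ 0.049 -0.026]
[ 0.   -3.47  0.42] [-1.56 -0.08 -0.63] [ 0.044 -0.01 ]
```

```bash
python3 -m creep '[[0,-3.5,0.4,-0.95,-0.06,-0.5,1],[0,-3.5,0.4,-1,-0.06,-0.55,1],[0,-3.5,0.4,-1.05,-0.07,-0.6,1],[0,-3.5,0.4,-1.1,-0.07,-0.6,1],[0,0,0,0,0,0,1]]'
python3 - <<'E'
from h import *
s,R,g=st();print(s["tcp_pos"],s["force"],s["opening"])
print(rel(.44/3,np.radians(-13),.12),rel(.44,np.radians(15),.12))
E
```

```text
clock: 5.82
tcp_pos: [0.5857, -0.0709, 0.3308]
tool_rot: [0.409, -0.506, 0.585, -0.485]
force: [1.6, -0.6, -0.6]
opening: 0.0148
[ 0.58570731 -0.07085217  0.33081271] [ 1.57588409 -0.59066111 -0.55417429] 0.014802878168227415
[-1.97  1.6  -0.95 -0.08  0.85  0.03] [ -2.11 -26.14   2.89  -9.63  -0.14  -7.07]
```

```bash
python3 -m creep '[[0,-3.5,0.4,-1.2,0,-0.7,1],[0,-3.5,0.4,-1.2,0,-0.75,1],[0,-3.5,0.4,-1.3,0,-0.8,1],[0,-3.5,0.4,-1.3,0,-0.85,1],[0,0,0,0,0,0,1]]'
python3 - <<'E'
from h import *
s,R,g=st();print(s["tcp_pos"],s["force"],s["opening"])
print(rel(.3,np.radians(5),.12),rel(.44,np.radians(15),.12),rel(.407,np.radians(18.4),.12))
E
```

```text
clock: 6.23
tcp_pos: [0.5642, -0.0164, 0.3313]
tool_rot: [-0.466, 0.442, -0.526, 0.558]
force: [1.3, -0.0, -0.4]
opening: 0.0152
[ 0.56421954 -0.01643455  0.33128472] [ 1.34022973 -0.03381003 -0.42718822] 0.015239149040318622
[-3.26 -1.81  0.15 -1.37  0.92  0.12] [ -3.26 -11.7    1.63  -5.53   0.43  -2.65] [ -3.26 -15.06   2.13  -6.71   0.47  -2.41]
```

```bash
python3 -m creep '[[-0.6,-3.2,0.4,-1.4,0.1,-0.6,1],[-0.6,-3.2,0.4,-1.4,0.1,-0.6,1],[-0.6,-3.2,0.4,-1.4,0.1,-0.6,1],[-0.6,-3.2,0.4,-1.4,0.1,-0.6,1],[0,0,0,0,0,0,1]]'
python3 - <<'E'
from h import *
s,R,g=st();print(s["tcp_pos"],s["force"],s["opening"])
print(rel(.407,np.radians(18.4),.12))
E
```

```text
clock: 6.65
tcp_pos: [0.539, 0.037, 0.3287]
tool_rot: [-0.521, 0.388, -0.458, 0.606]
force: [3.3, 0.6, -0.9]
opening: 0.0152
[0.53895694 0.03703739 0.32869145] [ 3.25620038  0.55699433 -0.91743557] 0.01524345013380333
[-2.01 -2.16  0.72 -1.23  0.63  0.12]
```

```bash
python3 -m creep '[[-1,-2,0.5,-1.2,0.3,0,1],[-1,0,0,0,0.1,0.1,1],[0,0,0,0,0,0,1]]'
python3 - <<'E'
from h import *
s,R,g=st();print(s["tcp_pos"],s["force"],s["opening"])
print(rel(.407,np.radians(18.4),.12),rel(.407,np.radians(18.4),.075))
for n in("top","scene"):
    im=vision.snapshot(n);u,v=(244,180) if n=="top" else (270,182)
    cv2.imwrite(f"pics/{n}3.png",cv2.resize(im[v-60:v+60,u-80:u+80,::-1],None,fx=5,fy=5,interpolation=2))
E
```

```text
clock: 6.9
tcp_pos: [0.5397, 0.0493, 0.3267]
tool_rot: [-0.537, 0.386, -0.441, 0.607]
force: [3.1, -0.6, -1.4]
opening: 0.0154
[0.53970142 0.04933085 0.32671586] [ 3.09539502 -0.58049669 -1.38737942] 0.015446670893269671
[-0.34 -0.2   0.31 -0.07  0.39 -0.25] [-2.91 -0.21  0.3  -0.08  1.46  0.11]
```

View pics/scene3.png

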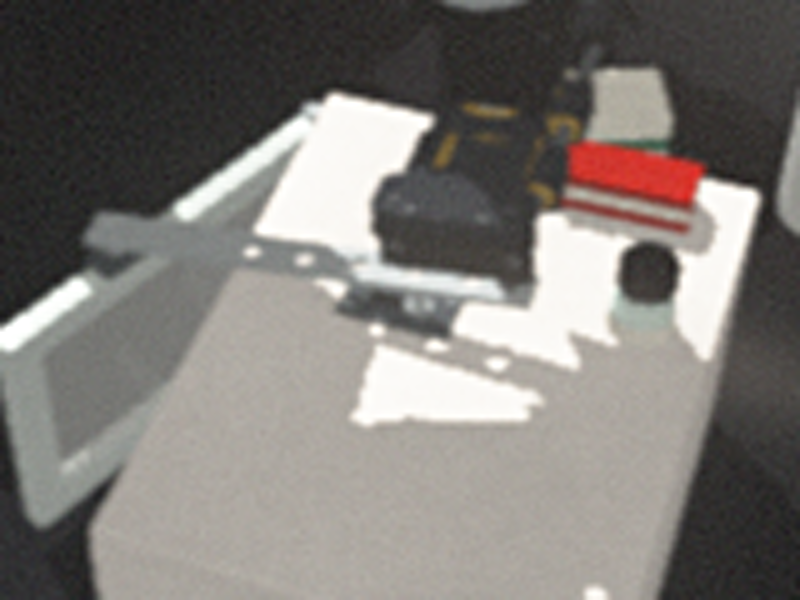

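View pics/top3.png

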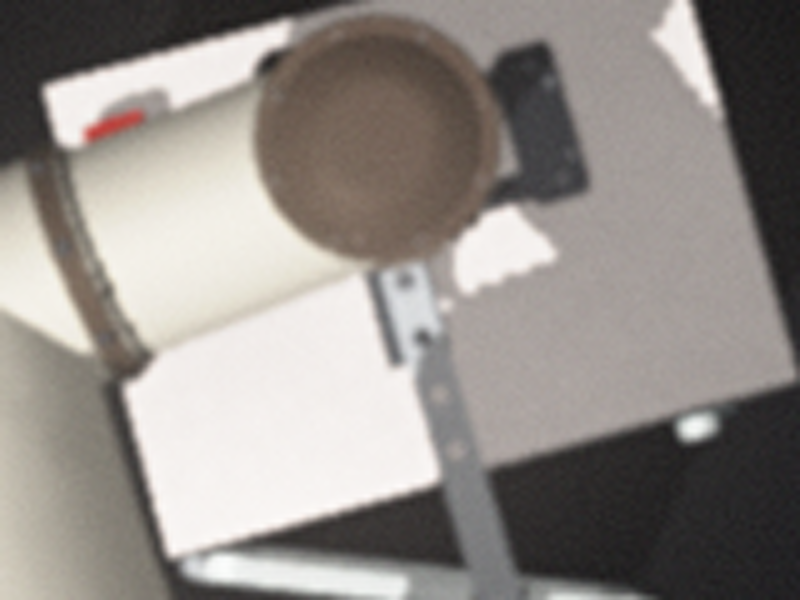

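```bash
python3 -m creep '[[-1,0,0,0,0.5,-0.1,1],[-1.2,0,0,0,0.5,0.1,1],[0,0,0,0,0,0,1]]'
python3 - <<'E'
from h import *
s,R,g=st();print(s["tcp_pos"],s["force"],s["opening"])
th,d,k=goal(.008)
for a in(.09,.08,.07,.06,.0): print(a,rel(th,np.arctan2(d[1],d[0]),a))
E
```

```text
clock: 7.25
tcp_pos: [0.5413, 0.0485, 0.316]
tool_rot: [-0.548, 0.396, -0.435, 0.595]
force: [3.5, 0.7, -1.3]
opening: 0.015
[0.54132015 0.04852039 0.31604673] [ 3.48618857  0.71439964 -1.32156669] 0.014977869078757332
0.09 [ 0.22 -0.43  0.3  -0.21  0.03  0.01]
0.08 [-0.36 -0.43  0.3  -0.21  0.26  0.09]
0.07 [-0.93 -0.44  0.3  -0.21  0.5   0.18]
0.06 [-1.5  -0.44  0.3  -0.22  0.74  0.26]
0.0 [-4.94 -0.45  0.28 -0.23  2.17  0.7 ]
```

```bash
python3 -m creep '[[-0.3,-0.4,0.3,-0.2,0.2,0.1,1],[0,0,0,0,0,0,1]]'
python3 - <<'E'
from h import *
s,R,g=st();print(s["force"])
th,d,k=goal(.008)
for a in(.08,.07,.06,.0): print(a,rel(th,np.arctan2(d[1],d[0]),a))
E
python3 -m creep '[[-0.4,0,0,0,0.2,0.1,1],[0,0,0,0,0,0,1]]'
python3 - <<'E'
from h import *
s,R,g=st();print(s["force"])
th,d,k=goal(.008)
for a in(.07,.06,.0): print(a,rel(th,np.arctan2(d[1],d[0]),a))
E
```

```text
clock: 7.42
tcp_pos: [0.5422, 0.0505, 0.3134]
tool_rot: [-0.55, 0.397, -0.43, 0.596]
force: [2.6, 1.0, -1.0]
opening: 0.0148
[ 2.57904517  1.01919708 -1.02571502]
0.08 [ 0.06 -0.05 -0.   -0.05 -0.02 -0.03]
0.07 [-0.51 -0.05 -0.   -0.05  0.22  0.06]
0.06 [-1.08 -0.05 -0.   -0.05  0.45  0.14]
0.0 [-4.52 -0.05 -0.   -0.05  1.89  0.59]
clock: 7.58
tcp_pos: [0.543, 0.0507, 0.3119]
tool_rot: [-0.553, 0.399, -0.428, 0.593]
force: [0.9, 0.3, 3.0]
opening: 0.015
[0.91277277 0.33512264 2.9654656 ]
0.07 [-0.   -0.04  0.02 -0.05  0.07 -0.02]
0.06 [-0.57 -0.04  0.02 -0.05  0.3   0.07]
0.0 [-4.01 -0.04  0.02 -0.06  1.73  0.53]
```

```bash
cat >> h.py <<'E'
from scipy.optimize import fsolve as _fs
def est():
    s,R,g=st()
    def f(v):
        th,phi,a=v;b=np.array([np.cos(phi),np.sin(phi),0]);u=np.array([0,0,1.])
        return np.r_[piv(th),.2085]+.235*(np.cos(a)*b+np.sin(a)*u)+.0355*(-np.sin(a)*b+np.cos(a)*u)-g
    th,phi,a=_fs(f,[.4,.32,.05]);b=np.array([np.cos(phi),np.sin(phi)])
    h=R2.T@(piv(th)+(.182*np.cos(a)+.0025*np.sin(a))*b-PL)
    zh=.2085+.182*np.sin(a)-.0025-.2
    print("door %.3f phi %.2f a %.4f hole xy mm %s zh %.1f | F %s grip %.4f tool yaw %.2f tilt %.2f"%(th,np.degrees(phi),a,(h*1000).round(2),zh*1000,s["force"].round(1),s["opening"],np.degrees(np.arctan2(R[1,2],R[0,2])),np.degrees(np.arcsin(R[2,2]))))
E
python3 -c "from h import *;est()"
python3 -m creep '[[0,0,0,-0.1,0,0.15,1],[0,0,0,0,0,0,1]]'; python3 -c "from h import *;est()"
```

```text
door 0.405 phi 18.34 a 0.0730 hole xy mm [ 8.   -0.47] zh 19.3 | F [0.9 0.3 3. ] grip 0.0150 tool yaw 18.40 tilt 4.01
clock: 7.75
tcp_pos: [0.544, 0.0519, 0.3128]
tool_rot: [-0.553, 0.399, -0.428, 0.593]
force: [1.8, 1.3, 1.6]
opening: 0.0152
door 0.395 phi 18.68 a 0.0770 hole xy mm [ 9.45 -0.  ] zh 20.0 | F [1.8 1.3 1.6] grip 0.0152 tool yaw 18.42 tilt 4.01
```

```bash
python3 -m creep '[[0,0,0,0,0.15,0.05,1],[0,0,0,0,0,0,1]]'; python3 -c "from h import *;est()"; python3 -m creep '[[0,0,0,0,0.05,0.1,1],[0,0,0,0,0,0,1]]'; python3 -c "from h import *;est()"
```

```text
clock: 7.92
tcp_pos: [0.5448, 0.0525, 0.3114]
tool_rot: [-0.553, 0.398, -0.428, 0.594]
force: [3.9, 0.8, -1.4]
opening: 0.0153
door 0.391 phi 18.86 a 0.0710 hole xy mm [10.17  0.28] zh 18.9 | F [ 3.9  0.8 -1.4] grip 0.0153 tool yaw 18.43 tilt 4.11
clock: 8.08
tcp_pos: [0.5458, 0.053, 0.3103]
tool_rot: [-0.553, 0.398, -0.428, 0.594]
force: [2.2, 0.4, -0.8]
opening: 0.0155
door 0.385 phi 18.99 a 0.0659 hole xy mm [11.12  0.31] zh 18.0 | F [ 2.2  0.4 -0.8] grip 0.0155 tool yaw 18.45 tilt 4.09
```

```bash
python3 -m creep '[[0,0,0,0,0.15,0,1],[0,0,0,0,0,0,1]]'; python3 -c "from h import *;est()"; python3 -m creep '[[0,0,0,0,0.15,0,1],[0,0,0,0,0,0,1]]'; python3 -c "from h import *;est()"
```

```text
clock: 8.25
tcp_pos: [0.546, 0.053, 0.3081]
tool_rot: [-0.553, 0.398, -0.428, 0.594]
force: [2.8, -0.1, -0.4]
opening: 0.0151
door 0.387 phi 18.93 a 0.0566 hole xy mm [10.85  0.27] zh 16.3 | F [ 2.8 -0.1 -0.4] grip 0.0151 tool yaw 18.46 tilt 4.05
clock: 8.42
tcp_pos: [0.5461, 0.053, 0.3062]
tool_rot: [-0.553, 0.398, -0.428, 0.593]
force: [3.2, 1.5, -0.8]
opening: 0.0153
door 0.389 phi 18.90 a 0.0486 hole xy mm [10.64  0.3 ] zh 14.8 | F [ 3.2  1.5 -0.8] grip 0.0153 tool yaw 18.45 tilt 4.02
```

```bash
python3 -m creep '[[-0.6,0,0,0,0.2,0.07,1],[0,0,0,0,0,0,1]]'; python3 -c "from h import *;est()"; python3 -m creep '[[-0.6,0,0,0,0.2,0.07,1],[0,0,0,0,0,0,1]]'; python3 -c "from h import *;est()"
```

```text
clock: 8.58
tcp_pos: [0.547, 0.0533, 0.3042]
tool_rot: [-0.557, 0.401, -0.426, 0.59]
force: [2.3, 0.1, -1.1]
opening: 0.0152
door 0.389 phi 18.89 a 0.0398 hole xy mm [10.65  0.29] zh 13.2 | F [ 2.3  0.1 -1.1] grip 0.0152 tool yaw 18.46 tilt 3.39
clock: 8.75
tcp_pos: [0.548, 0.0536, 0.3021]
tool_rot: [-0.56, 0.403, -0.423, 0.587]
force: [2.6, 1.5, -0.4]
opening: 0.0155
door 0.389 phi 18.90 a 0.0305 hole xy mm [10.7   0.29] zh 11.5 | F [ 2.6  1.5 -0.4] grip 0.0155 tool yaw 18.45 tilt 2.73
```

```bash
python3 -m creep '[[-0.6,0,0,0,0.2,0.07,1],[0,0,0,0,0,0,1]]'; python3 -c "from h import *;est()"; python3 -m creep '[[-0.6,0,0,0,0.2,0.07,1],[0,0,0,0,0,0,1]]'; python3 -c "from h import *;est()";python3 -m creep '[[-0.6,0,0,0,0.2,0.07,1],[0,0,0,0,0,0,1]]'; python3 -c "from h import *;est()"
```

```text
clock: 8.92
tcp_pos: [0.5489, 0.054, 0.2998]
tool_rot: [-0.563, 0.406, -0.421, 0.584]
force: [3.9, 0.8, -0.6]
opening: 0.0154
door 0.389 phi 18.90 a 0.0206 hole xy mm [10.71  0.29] zh 9.8 | F [ 3.9  0.8 -0.6] grip 0.0154 tool yaw 18.45 tilt 2.06
clock: 9.08
tcp_pos: [0.5498, 0.0543, 0.2975]
tool_rot: [-0.567, 0.408, -0.418, 0.581]
force: [2.6, 0.7, -2.0]
opening: 0.0153
door 0.389 phi 18.90 a 0.0109 hole xy mm [10.68  0.31] zh 8.0 | F [ 2.6  0.7 -2. ] grip 0.0153 tool yaw 18.45 tilt 1.40
clock: 9.25
tcp_pos: [0.5508, 0.0546, 0.2955]
tool_rot: [-0.57, 0.41, -0.416, 0.577]
force: [4.1, 0.5, -0.3]
opening: 0.0152
door 0.389 phi 18.90 a 0.0022 hole xy mm [10.8   0.25] zh 6.4 | F [ 4.1  0.5 -0.3] grip 0.0152 tool yaw 18.46 tilt 0.76
```

```bash
python3 -m creep '[[-0.6,0,0,0,0.1,0.03,1],[0,0,0,0,0,0,1]]'; python3 -c "from h import *;est()"; python3 -m creep '[[0,0,0,0,0,0.1,1],[0,0,0,0,0,0,1]]'; python3 -c "from h import *;est()"; python3 -m creep '[[0,0,0,0,0.05,0.1,1],[0,0,0,0,0,0,1]]'; python3 -c "from h import *;est()"
```

```text
clock: 9.42
tcp_pos: [0.5515, 0.0548, 0.2949]
tool_rot: [-0.573, 0.412, -0.414, 0.574]
force: [2.1, 0.9, 0.6]
opening: 0.0154
door 0.388 phi 18.91 a -0.0006 hole xy mm [10.96  0.23] zh 5.9 | F [2.1 0.9 0.6] grip 0.0154 tool yaw 18.46 tilt 0.17
clock: 9.58
tcp_pos: [0.5523, 0.0551, 0.2949]
tool_rot: [-0.573, 0.413, -0.414, 0.574]
force: [3.0, 0.4, 0.0]
opening: 0.0154
door 0.382 phi 19.01 a -0.0005 hole xy mm [11.78  0.22] zh 5.9 | F [3.  0.4 0. ] grip 0.0154 tool yaw 18.47 tilt 0.12
clock: 9.75
tcp_pos: [0.5527, 0.0554, 0.2944]
tool_rot: [-0.574, 0.413, -0.413, 0.574]
force: [2.4, 1.0, -0.1]
opening: 0.0152
door 0.380 phi 19.09 a -0.0025 hole xy mm [12.12  0.33] zh 5.5 | F [ 2.4  1.  -0.1] grip 0.0152 tool yaw 18.47 tilt 0.05
```

```bash
python3 -m creep '[[0,0,0,0,0,0.1,1],[0,0,0,0,0,0,1]]'; python3 -c "from h import *;est()"; python3 -m creep '[[0,0,0,0,0,0.1,1],[0,0,0,0,0,0,1]]'; python3 -c "from h import *;est()"; python3 - <<'E'
from h import *
for n in("top","scene"):
    im=vision.snapshot(n);u,v=(244,180) if n=="top" else (270,182)
    cv2.imwrite(f"pics/{n}4.png",cv2.resize(im[v-60:v+60,u-80:u+80,::-1],None,fx=5,fy=5,interpolation=2))
E
```

```text
clock: 9.92
tcp_pos: [0.553, 0.0556, 0.2942]
tool_rot: [0.574, -0.414, 0.413, -0.573]
force: [2.7, 0.8, 1.4]
opening: 0.0151
door 0.379 phi 19.13 a -0.0034 hole xy mm [12.29  0.38] zh 5.4 | F [2.7 0.8 1.4] grip 0.0151 tool yaw 18.47 tilt -0.07
clock: 10.08
tcp_pos: [0.5533, 0.0558, 0.2941]
tool_rot: [0.575, -0.414, 0.413, -0.573]
force: [2.0, 0.9, 0.5]
opening: 0.0157
door 0.378 phi 19.17 a -0.0040 hole xy mm [12.46  0.44] zh 5.3 | F [2.  0.9 0.5] grip 0.0157 tool yaw 18.47 tilt -0.19
```

View pics/scene4.png

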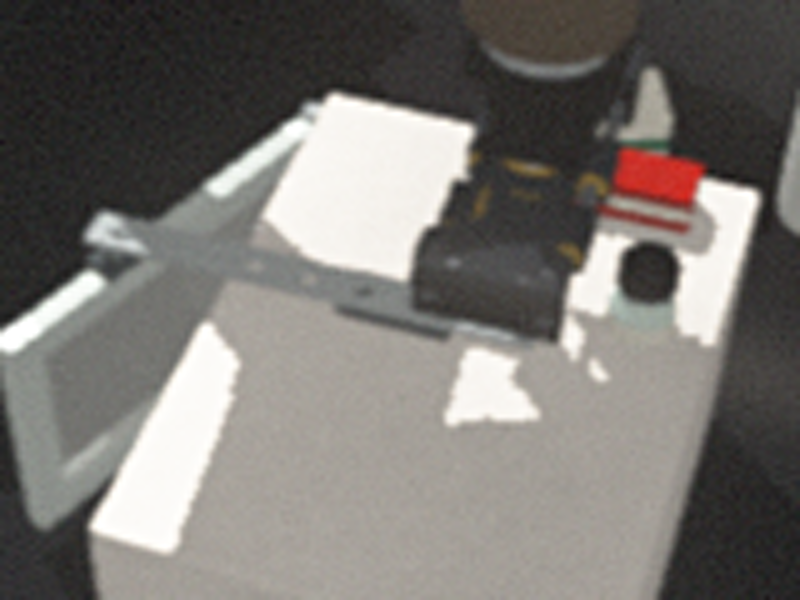

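View pics/top4.png

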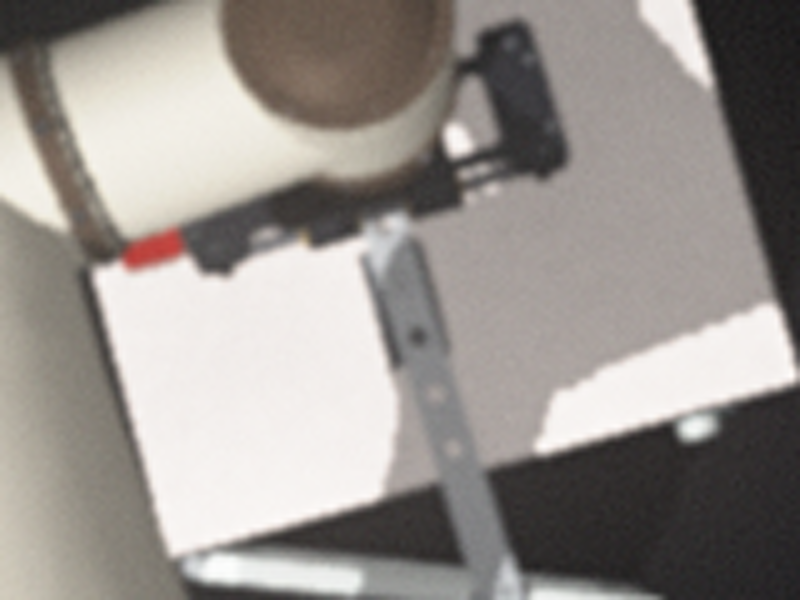

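```bash
python3 -m creep '[[0,0,0,0,-0.05,0,0.5],[0,0,0,0,0,0,0.3],[0,0,0,0,0,0,0.2],[0,0,0,0,0,0,0.2],[0,0,0,0,0,0,0.2]]'; python3 -c "from h import *;est()"
python3 -m creep '[[0,0,0,0,-1,0,0.2],[0,0,0,0,-2,0,0.2],[0,0,0,0,-3,0,0.2],[0,0,0,0,-3,0,0.2]]'; python3 -c "from h import *;est()"
```

```text
clock: 10.6
tcp_pos: [0.5514, 0.0547, 0.2931]
tool_rot: [0.576, -0.416, 0.412, -0.57]
force: [0.4, -0.7, 0.1]
opening: 0.0332
door 0.394 phi 18.80 a -0.0079 hole xy mm [9.88 0.32] zh 4.6 | F [ 0.4 -0.7  0.1] grip 0.0332 tool yaw 18.30 tilt -0.56
clock: 10.93
tcp_pos: [0.5494, 0.054, 0.3797]
tool_rot: [0.581, -0.421, 0.408, -0.565]
force: [0.4, -0.1, 1.2]
opening: 0.0348
door 0.223 phi 21.51 a 0.3805 hole xy mm [25.06 -0.85] zh 73.6 | F [ 0.4 -0.1  1.2] grip 0.0348 tool yaw 18.21 tilt -1.66
```

```bash
python3 -m creep '[[0,0,0,0,-3.5,0,0.2],[0,0,0,-3,-2,0,0.2],[0,0,0,-4,0,0,0.2],[0,0,0,-4,0,0,0.2],[0,0,0,-4,0,0,0.2],[0,0,0,-4,0,0,0.2],[0,0,0,-4,0,0,0.2],[0,0,0,0,0,0,0.2]]'
python3 - <<'E'
from h import *
for n in("top","scene"):
    im=vision.snapshot(n);u,v=(244,180) if n=="top" else (270,182)
    cv2.imwrite(f"pics/{n}5.png",cv2.resize(im[v-60:v+60,u-80:u+80,::-1],None,fx=5,fy=5,interpolation=2))
    cv2.imwrite(f"pics/{n}5f.png",im[:,:,::-1])
E
```

```text
clock: 11.6
tcp_pos: [0.4784, 0.2784, 0.4542]
tool_rot: [0.572, -0.419, 0.415, -0.57]
force: [0.6, -0.6, -0.6]
opening: 0.0348
```

View pics/scene5.png

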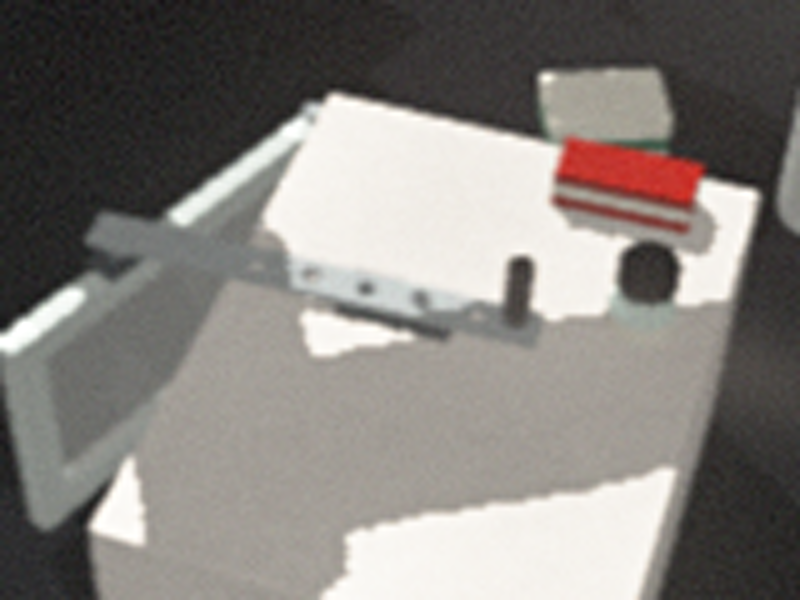

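View pics/top5.png

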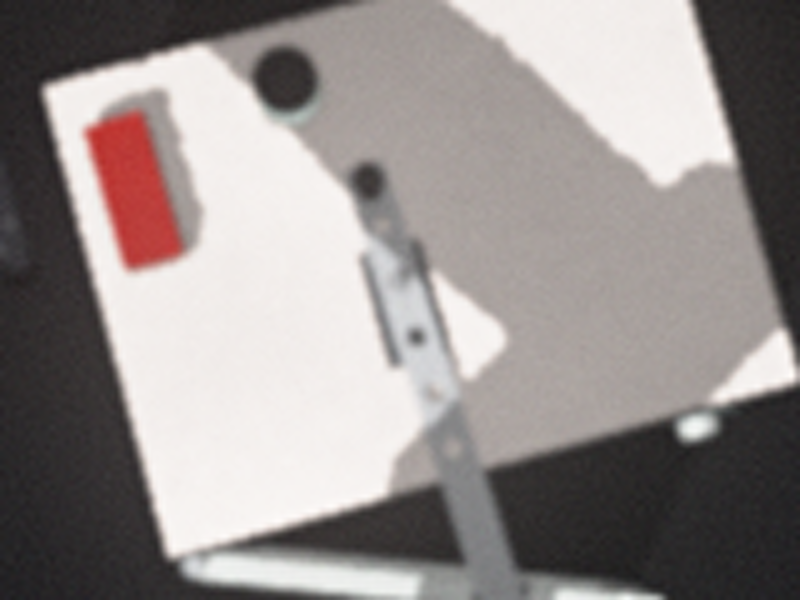

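```bash
python3 - <<'E'
from h import *
ut=np.array([368,179])/5+[164-.4,120-.4];us=np.array([519.5,262])/5+[190-.4,122-.4]
for z in(.25,.256,.262,.27): print(z,ray("top",ut,z).round(4),ray("scene",us,z).round(4))
hs=np.array([[454,447],[434,392],[417,337],[402,274],[384,225]])/5+[163.6,119.6]
H=np.array([ray("top",h,.2085) for h in hs]);print((R2.T@(H-PL).T).T.round(4))
k=ray("top",ut,.256);print(fk(k))
E
```

```text
0.25 [0.5516 0.0543] [0.549  0.0601]
0.256 [0.5506 0.0541] [0.5519 0.0548]
0.262 [0.5496 0.0539] [0.5548 0.0495]
0.27 [0.5483 0.0535] [0.5586 0.0425]
[[-0.0841 -0.0048]
 [-0.0523 -0.0023]
 [-0.0207 -0.0015]
 [ 0.0149 -0.0029]
 [ 0.0437 -0.0006]]
(0.39561776125269593, np.float64(0.3261888599867027), array([9.70658313e-03, 5.73770466e-05]))
```

```bash
python3 -c "
from station import close_job
print(close_job())"
```

```text
the job is handed in; nothing more can be done
None
```

I propped the door open on the stay's fourth hole and handed the job in at about 12 s of the 54 s allowed. I gripped the knob, lifted the stay, swung it over while opening the door, and felt for the peg. I then lowered the hole over the peg, let go and moved the arm clear.

- **Stay:** after release the fourth hole sits about 10 mm along the slot from the plate's centre and within about 0.5 mm across it. The knob's top comes out at 0.256 m from both cameras, so the stay is fully down.
- **Door:** it stands at about 0.39 rad with the arm clear. I inferred this from the knob's place; I didn't measure its speed. No creeping back showed in the pictures.
- **Force on the peg:** the only clear contact was when the stay first rested on the peg's top. The wrist read about 4 N then, which I put at about 5 N on the peg; the force between stay and peg is not read directly.
- **Things standing around:** the slide box and the jar look unmoved in the last close-up pictures. I did not measure them or check the rest of the bench again.
- **One weak reading:** reading the fourth hole straight off the last top picture gave 15 mm along the slot and −3 mm across. That spot includes the peg showing through the hole. I trusted the knob position instead, because it matches the arm's own readings.

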